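Hook the upper shelf into a spice rack and press it home

TASK

The upper shelf of the spice rack has to go back on, but the tall bottle on the lower shelf is in its way: take the bottle off first and stand it upright on the cooker top. Then hook all four claws of the loose shelf into the empty upper slots of the two uprights, push it down until it is fully home and the spring catch has snapped over its rear lip, and let go of it. Do not knock over or shift the honey jar or the spice jars.

Things in the scene. Friction and masses are not known exactly. Their poses are not given: they have to be found in the camera images.
- mount (a point): Point of the rack (firm, immovable): midway between its two uprights, on their front faces, 150 mm above the cooker top; x into the rack, y to its left seen from the front, z up. The back edge of the loose shelf comes to sit here. Uprights: dark steel, 26 mm wide, centres at y = +-98 mm, tops 104 mm above this point. Feet and lower shelf reach 83 mm in front of the uprights.
- slot_left (a point): Centre of the topmost slot of the left upright (mount: y +98, z +77 mm). Each upright has four slots, 10 mm wide, 28 mm high, in a plate 3 mm thick. The upper two are empty: from 18 to 46 and from 63 to 91 mm above mount. The right upright (y -98) is the same.
- lower_floor (a point): Middle of the floor of the fixed lower shelf, 33 mm above the cooker top, 42 mm in front of the uprights. Same shape as the loose shelf, already hooked in; its wooden grip bar tops out at 104 mm. In its two bays, 50 mm left and right of the bar, stand the bottle and a honey jar.
- shelf_grip (a point): Centre of the loose shelf's wooden grip bar, 70 mm above its underside: 10 mm thick (shelf's y), 70 mm long (x), 24 mm high, over the middle of the shelf, free on both sides. Shelf: bent steel, 0.26 to 0.40 kg, 200 mm wide (y), 82 mm deep (x: 41 mm either way of this point), x pointing to its back with the claws. It stands on its two end plates.
- shelf_back (a point): Middle of the back edge of the loose shelf's underside, 41 mm behind and 70 mm below shelf_grip; same axes. Home, it lies on mount, with about 2 mm play to the front and 3 mm sideways. To hook in: level, square to the rack, this point 18.5 mm above mount (claws centred in the slots), push in until the end plates are 0 to 3 mm off the uprights, then lower.
- claw_left (a point): Neck of the upper left claw (shelf_back: y +98, z +66 mm). Each end plate (4 mm thick, y = +-98) has two claws behind its back edge: a neck 6 mm high and a tongue that turns down 15 mm below the neck, together 21 mm high, 4 mm thick, reaching 15 mm behind the plate. The necks' undersides are 18 and 63 mm above the shelf's underside.
- catch (a joint): Travel in m of the black sprung catch nose, mid-rack between the upper slots: 0 sprung out, to 0.007 pushed back. The lip at the middle of the shelf's back pushes it aside over the last 6 to 11 mm down; it snaps over the lip when the shelf is home. The shelf's weight is not enough: press with 10 to 20 N, the shelf held level by its bar or pressed near the bar's back end, or the claws jam.
- bottle_mid (a point): Middle of the tall bottle: 232 mm tall, base 116 mm below this point, z up along it, body 63 mm across for the lower 120 mm, tapering to a red cap in the top 30 mm (about 33 mm across 205 mm above the base); about 0.5 kg. It first stands on the lower shelf and rises above the uprights, so it can be taken by the cap from above.
- honey_mid (a point): Middle of the honey jar (67 x 72 x 103 mm, red lid) in the other bay of the lower shelf. A bystander.
- jar_gold_mid (a point): Middle of a spice jar, 45 mm across, 102 mm tall, gold lid, on the cooker top to the right. A bystander. Nearer the robot on that side lies a lemon.
- jar_green_mid (a point): Middle of a spice jar, 43 mm across, 101 mm tall, green lid, on the cooker top at the back left. A bystander. The flat cooker top (height 0) reaches from x = 0.30 to 0.75 and y = -0.30 to 0.16; its left part in front of the rack is free.
Not all that is in view belongs to the job. Leave any pink or yellow look-alike of the part that bears bottle_mid alone.

How it is judged:
On the way, in this order (a step that is already met when the one before it is completed fails the run):
1. the bottle stands upright on the cooker top and has been let go (height (world z) of bottle_mid between 0.106 and 0.127 m and angle between bottle_mid's own z axis and vertical below 0.12 rad and contact force between the fingers and bottle below 0.3 N), for 0.2 s.
2. the claws are in the upper slots and the shelf is pressed down behind the catch (z of shelf_back in the frame of mount between -0.003 and 0.0025 m and x of shelf_back in the frame of mount between -0.006 and 0.003 m and y of shelf_back in the frame of mount between -0.006 and 0.006 m and angle between the x axis of shelf_back and the x axis of mount, either way round below 0.08 rad and value of joint catch below 0.0015 m), for 0.2 s.
At the end, for the whole second after the job is handed in: The shelf's back edge lies on the mount point (height within 3 mm, 6 mm to the front, 6 mm sideways), parallel to the rack within 0.08 rad, the catch is sprung out (under 1.5 mm), shelf at rest; the bottle stands upright (tilt under 0.12 rad) on the cooker top, released and at rest (all of step 1 and all of step 2 and linear speed of each of shelf, bottle below 0.02 m/s); the robot touches nothing.
It fails at once if the honey jar or a spice jar is tipped over (angle between any of honey_mid, jar_gold_mid, jar_green_mid's own z axis and vertical above 0.4 rad).
It fails at once if the honey jar or a spice jar is shifted by more than 30 mm (distance of any of honey_mid, jar_gold_mid, jar_green_mid from where it was at the start of the episode above 0.03 m).
It also fails if it takes over 61 s, if anything falls off the work surface, if the arm or the gripper's body presses on something with over 40 N, if the wrist force passes 120 N, or if a joint passes its speed limit or range.

ROBOT

A 7-joint arm with a two-finger parallel gripper is mounted at the origin on a cart in front of the work surface, level with it; the furniture and walls round the work are solid. World frame = base frame: x ahead of the robot, y to its left, z up, the work surface at z = 0. Lengths are in m, angles in rad, forces in N, time in s.
With the tool pointing down it reaches from about 0.425 to 0.8 m from the base axis. Payload 8.3 kg.
Tool frame: the origin (TCP) lies at the very end of the fingers, on their centre line; the grasp point (between the pads) lies 19 mm behind it; z points along the fingers, y is the line along which they close (so a half turn about z gives the same grasp; the last joint's range is limited). The gripper opens to 85 mm and grips with 20 to 120 N. Pads are 22 mm wide; open, the fingers measure 114 mm over their backs; the gripper's body (76 mm by 85 mm) begins 54 mm behind the grasp point. The pads swing forward as they close: fully open they stand 13 mm farther back than shut.
Start: joints at [-1.332, 0.383, 0.016, 1.37, -0.006, 1.388, -0.046], TCP at [0.186, 0.597, 0.231] pointing down, gripper open.
Joint ranges: [-2.95, 2.95], [-0.25, 2.06], [-1.52, 1.56], [0.18, 2.33], [-1.44, 4.58], [0.02, 2.06], [-3.01, 3.01]. Speed limits (rad/s): [2.39, 2.39, 3.01, 3.01, 3.14, 3.14, 3.14].

INTERFACE

Orientations are given as a unit quaternion [x, y, z, w].
In Python, from plant import r gives the robot as it stands.
- The arm moves only by the shell command python3 -m handwheel 'ROWS' [FORCE]. ROWS is JSON, one flat list of numbers, 7 for each row, row after row: the closure in counts, from 0 (fully open) to 255 (shut), then the shift along the tool's x, y, z in m, then the turn, a rotation vector about the tool's x, y, z in degrees. In form: [jaw, dx, dy, dz, ax, ay, az, jaw, dx, dy, dz, ax, ay, az, ...]. A call has 1 to 5 rows; each row is the pose to reach, as a shift and turn from the pose commanded when the call began, along the tool's axes at that moment; what a row does not reach only later rows make up. A row lasts 1/10 s, in which the tool goes at most 50 mm and 8.59 degrees, less where a joint would pass 70% of its speed; a pose out of reach is approached as far as the arm can. A call with a gripper value outside its range is refused whole. The fingers move at their own pace and stop on an object; FORCE is the grip in N (left out, the last holds). Time passes only in rows, so rows that repeat a pose let the fingers close. It gives the time, the measured TCP pose, the force, the opening and the grip force at its end, in the units of the state.
- r.observe(): the state, without advancing time (a new reading comes with each control period).
- r.grab_frame(name): name is "scene" or "top" or "wrist"; returns (picture, depth): 400x640x3 uint8, blue, green, red; 400x640 float32, m along the optical axis (not along the pixel's ray), 0 where there is no reading.
- r.calibration(name): a dict with "mtx" (3x3 intrinsics, pixels), "world_from_camera" (4x4, takes a point from camera to world coordinates). Camera axes: x right, y up, looking along -z (the intrinsics and any distortion apply to the point x, -y, -z); pixel columns grow to the right and rows downward; lengths in m; the calibration is good to about 2 mm. A picture is of the moment at which its call begins: read the wrist's pose just before it. calibration takes no time and is no camera call; for the wrist camera it gives the pose at the moment of the call.
- r.close_job(): hands the job in; it is judged then, once.
The state is a dict: "t": time; "q": joint angles; "qvel": joint speeds; "joint_torque": joint torques, N m; "tool_pos": TCP position; "ee_rot": TCP orientation; "ft_force": force on the tool from outside, world axes, zero at the start; "torque": the same for the moment, N m; "gripper_width": finger opening in m; "grip_force": force on a finger pad.
Only numpy, scipy, OpenCV 4.12 (cv2) and the standard library are available. Lean on these libraries where they do the work, as an engineer would, in place of code of your own. Each camera call takes 0.05 s, during which the arm holds its last target. There are 200 camera calls.

## Working session

There is one attempt and no reset: what is moved stays moved. The work goes in short steps, Python scripts to look and compute and a shell command to move; the robot and the scene stay as the last step left them, time stands still between calls to the robot, and variables do not carry over. Pictures are saved under pics/ and viewed, at most 10 in all, crops included, and the job is handed in when it is done.

```bash
mkdir -p pics; ls
cat > h.py <<'E'
import numpy as np,cv2
from plant import r
from scipy.spatial.transform import Rotation as R
def shot(n):
    C=r.calibration(n); im,d=r.grab_frame(n); return im,d,C
def pts(d,C):
    K=np.array(C["mtx"]);T=np.array(C["world_from_camera"]);v,u=np.mgrid[:400,:640]
    P=np.stack([(u-K[0,2])/K[0,0]*d,-(v-K[1,2])/K[1,1]*d,-d],-1)
    W=P@T[:3,:3].T+T[:3,3]; W[d==0]=np.nan; return W
def save(n,tag):
    im,d,C=shot(n); W=pts(d,C); cv2.imwrite(f'pics/{tag}.png',im); np.save(f'pics/{tag}.npy',W); return im,W
E
python3 - <<'E'
from h import *
for n in("scene","top"):
    save(n,n+"0"); C=r.calibration(n);print(n,np.round(C["mtx"],1).tolist(),np.round(C["world_from_camera"],3).tolist(),[k for k in C])
s=r.observe();print(s)
a=cv2.imread('pics/scene0.png');b=cv2.imread('pics/top0.png')
E
```

```text
pics
scene [[386.0, 0.0, 312.4], [0.0, 386.0, 195.8], [0.0, 0.0, 1.0]] [[0.912, 0.289, -0.291, 0.268], [-0.41, 0.667, -0.622, -0.599], [0.015, 0.687, 0.727, 0.796], [0.0, 0.0, 0.0, 1.0]] ['mtx', 'world_from_camera']
top [[465.6, 0.0, 319.0], [0.0, 465.6, 203.4], [0.0, 0.0, 1.0]] [[-0.015, 0.983, -0.182, 0.342], [-1.0, -0.014, 0.011, -0.069], [0.008, 0.182, 0.983, 1.19], [0.0, 0.0, 0.0, 1.0]] ['mtx', 'world_from_camera']
{'t': 0.1, 'q': array([-1.33190245,  0.38416761,  0.01636091,  1.37102526, -0.00628087,
        1.38819202, -0.04650519]), 'qvel': array([-0.00068977, -0.00186587, -0.00035163, -0.00305464,  0.00194837,
        0.00065205, -0.00119416]), 'joint_torque': array([ 3.35258337e-03, -6.29136229e+01,  8.47570114e-01, -3.72767687e+01,
        1.68359012e-02,  1.02437308e-02,  3.13103919e-05]), 'tool_pos': array([0.18560167, 0.59634384, 0.2303811 ]), 'ee_rot': array([ 1.50287827e-01,  9.88641902e-01, -8.64142579e-04, -1.12032620e-04]), 'ft_force': array([0.99260908, 0.3771687 , 0.13068058]), 'torque': array([ 0.00630918,  0.0124813 , -0.04340793]), 'grip_force': 0.0, 'gripper_width': 0.08576522529060998}
```

View pics/scene0.png

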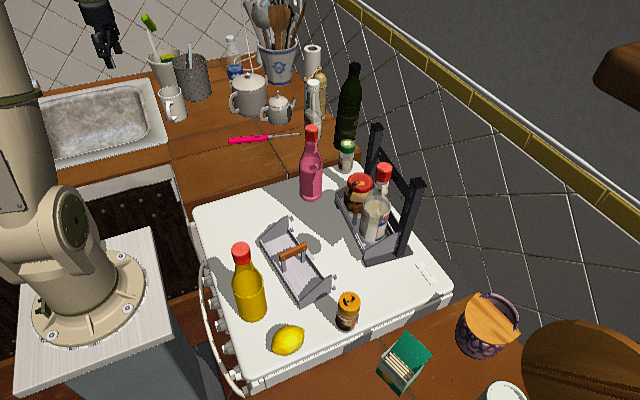

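View pics/top0.png

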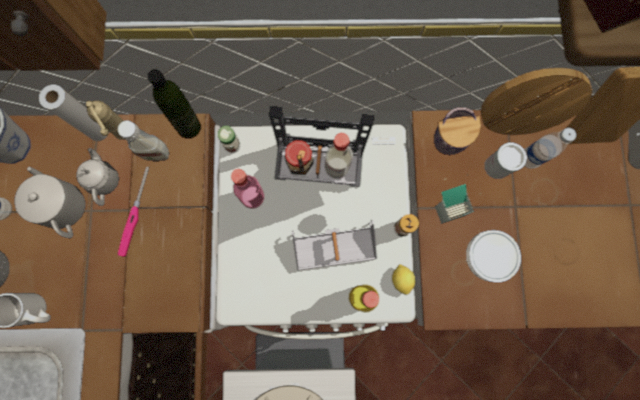

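The top view shows the target bottle, a clear one with a red cap, in the right bay at about (342,142), and honey in the left bay (300,155). The uprights are at (278,118) and (367,122), and the loose shelf lies around (335,247) with its bar at (336,246). The pink (245,190) and yellow (365,298) bottles are the look-alikes.

Run:
```python
from h import *
for tag in("top0","scene0"):
    im=cv2.imread(f'pics/{tag}.png');W=np.load(f'pics/{tag}.npy');hsv=cv2.cvtColor(im,cv2.COLOR_BGR2HSV)
    H,S,V=cv2.split(hsv);x,y,z=W[...,0],W[...,1],W[...,2]
    reg=(x>.3)&(x<.8)&(y>-.32)&(y<.2)
    red=((H<8)|(H>172))&(S>140)&(V>90)&reg&(z>.08)
    n,l,st,c=cv2.connectedComponentsWithStats(red.astype('u1'))
    for i in range(1,n):
        if st[i,4]>25:
            p=W[l==i];print(tag,'red',st[i,4],c[i].round(),np.nanmedian(p,0).round(4),np.nanmax(p[:,2]).round(3), 'ext',np.nanpercentile(p,[3,97],axis=0).round(3).tolist())
    dk=(V<70)&reg&(z>.235)&(z<.27)&(x>.6)
    n,l,st,c=cv2.connectedComponentsWithStats(dk.astype('u1'))
    for i in range(1,n):
        if st[i,4]>15:
            p=W[l==i];print(tag,'dark',st[i,4],c[i].round(),np.nanmedian(p,0).round(4),'ext',np.nanpercentile(p,[3,97],axis=0).round(3).tolist())
    br=(H>3)&(H<20)&(S>110)&reg&(z>.05)&(z<.12)
    n,l,st,c=cv2.connectedComponentsWithStats(br.astype('u1'))
    for i in range(1,n):
        if st[i,4]>25:
            p=W[l==i];print(tag,'brown',st[i,4],c[i].round(),np.nanmedian(p,0).round(4),'ext',np.nanpercentile(p,[3,97],axis=0).round(3).tolist())
im=cv2.imread('pics/top0.png')[90:290,200:430];s=cv2.imread('pics/scene0.png')[100:300,230:460]
cv2.imwrite('pics/c1.png',np.hstack([cv2.resize(a,None,fx=1.7,fy=2.5,interpolation=2) if 0 else cv2.resize(a,(400,348),interpolation=2) for a in(im,s)]))
```

```text
top0 red 162 [297. 152.] [ 0.6632 -0.0278  0.1344] 0.141 ext [[0.641, -0.05, 0.131], [0.678, -0.014, 0.138]]
top0 red 29 [308. 158.] [ 0.6434 -0.0584  0.1351] 0.14 ext [[0.633, -0.061, 0.132], [0.665, -0.046, 0.14]]
top0 red 32 [291. 162.] [ 0.6357 -0.0137  0.1339] 0.138 ext [[0.629, -0.03, 0.123], [0.649, -0.004, 0.138]]
top0 dark 171 [276. 112.] [0.7132 0.0096 0.2529] ext [[0.704, -0.003, 0.237], [0.727, 0.023, 0.256]]
top0 dark 149 [367. 120.] [ 0.694  -0.1833  0.253 ] ext [[0.683, -0.197, 0.244], [0.706, -0.171, 0.257]]
top0 brown 74 [318. 158.] [ 0.6547 -0.0801  0.1027] ext [[0.62, -0.087, 0.06], [0.701, -0.077, 0.107]]
top0 brown 264 [408. 224.] [ 0.4912 -0.2898  0.1009] ext [[0.475, -0.312, 0.074], [0.512, -0.273, 0.105]]
top0 brown 68 [335. 246.] [ 0.4454 -0.1175  0.0814] ext [[0.415, -0.122, 0.078], [0.474, -0.113, 0.086]]
scene0 red 180 [312. 133.] [0.5826 0.0822 0.2295] 0.235 ext [[0.569, 0.074, 0.188], [0.596, 0.104, 0.233]]
scene0 red 99 [312. 156.] [0.5789 0.0749 0.1568] 0.181 ext [[0.561, 0.064, 0.127], [0.602, 0.089, 0.179]]
scene0 red 219 [385. 171.] [ 0.6476 -0.1352
[... 442 characters left out ...]
2524] ext [[0.705, -0.003, 0.237], [0.727, 0.024, 0.255]]
scene0 dark 18 [376. 172.] [ 0.6341 -0.124   0.2507] ext [[0.633, -0.13, 0.237], [0.636, -0.118, 0.261]]
scene0 dark 205 [418. 184.] [ 0.6931 -0.1877  0.253 ] ext [[0.685, -0.198, 0.237], [0.708, -0.171, 0.255]]
scene0 brown 262 [356. 202.] [ 0.6363 -0.0593  0.1   ] ext [[0.622, -0.084, 0.061], [0.657, -0.042, 0.119]]
scene0 brown 228 [293. 251.] [ 0.4447 -0.122   0.0773] ext [[0.413, -0.127, 0.061], [0.477, -0.114, 0.084]]
scene0 brown 215 [349. 301.] [ 0.4946 -0.292   0.1021] ext [[0.475, -0.311, 0.093], [0.515, -0.276, 0.105]]
scene0 brown 87 [348. 317.] [ 0.4866 -0.312   0.071 ] ext [[0.475, -0.316, 0.054], [0.503, -0.293, 0.081]]
```

View pics/c1.png

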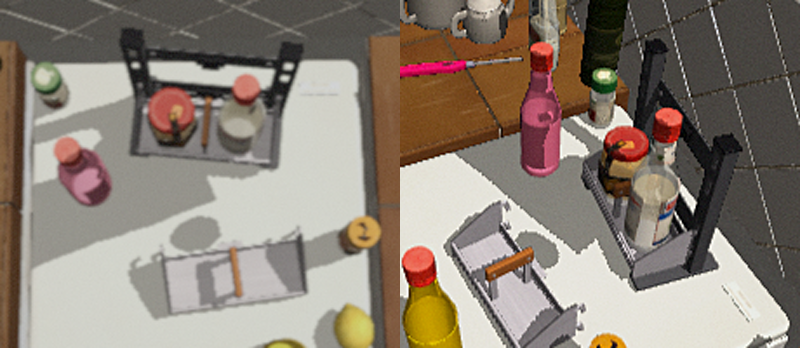

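Crops show the shelf's claws facing back toward the rack, and the bottle cap clear to grip from above. Raising the arm, squaring to the rack (yaw about -5.7°), then moving toward the bottle.

```bash
python3 -m handwheel '[0,0,0,-0.18,0,0,-11.6, 0,0,0,-0.18,0,0,-11.6, 0,0,0,-0.18,0,0,-11.6, 0,0,0,-0.18,0,0,-11.6, 0,0,0,-0.18,0,0,-11.6]' 40
python3 -m handwheel '[0,-0.18,-0.24,0,0,0,0, 0,-0.18,-0.24,0,0,0,0, 0,-0.18,-0.24,0,0,0,0, 0,-0.18,-0.24,0,0,0,0, 0,-0.18,-0.24,0,0,0,0]'
python3 - <<'E'
from h import *
s=r.observe();print(s['t'],s['q'].round(2),s['tool_pos'],R.from_quat(s['ee_rot']).as_matrix().round(3).tolist())
for tag in("top0","scene0"):
    W=np.load(f'pics/{tag}.npy');x,y,z=W[...,0],W[...,1],W[...,2]
    m=(z>.25)&(z<.28)&(abs(x-.65)<.035)&(abs(y+.13)<.035)
    p=W[m];print(tag,m.sum(),np.median(p,0).round(4),p.min(0).round(3),p.max(0).round(3))
    m=(z>.258)&(z<.28)&(abs(x-.65)<.035)&(abs(y+.13)<.035)
    p=W[m];print(tag,m.sum(),p.mean(0).round(4),p.min(0).round(3),p.max(0).round(3))
    # bar long axis
E
```

```text
t: 0.6
tool_pos: [0.186, 0.5976, 0.4166]
ee_rot: [0.05, 0.999, 0.004, 0.001]
ft_force: [-0.3, 0.7, 0.2]
gripper_width: 0.0857
grip_force: 0.0
t: 1.1
tool_pos: [0.3158, 0.3807, 0.4102]
ee_rot: [0.05, 0.999, -0.001, -0.0]
ft_force: [-0.3, 1.0, 0.4]
gripper_width: 0.085
grip_force: 0.0
1.1 [-1.05  0.08  0.11  1.35 -0.01  1.71  0.54] [0.31575095 0.38069442 0.41018858] [[-0.995, 0.099, -0.001], [0.099, 0.995, -0.001], [0.001, -0.001, -1.0]]
top0 217 [ 0.6447 -0.1284  0.2635] [ 0.63  -0.144  0.25 ] [ 0.663 -0.112  0.269]
top0 193 [ 0.6466 -0.1278  0.2639] [ 0.632 -0.143  0.26 ] [ 0.663 -0.112  0.269]
scene0 213 [ 0.6454 -0.1322  0.2638] [ 0.632 -0.145  0.25 ] [ 0.664 -0.112  0.268]
scene0 164 [ 0.6473 -0.1299  0.264 ] [ 0.633 -0.144  0.258] [ 0.664 -0.112  0.268]
```

```bash
python3 -m handwheel '[0,-0.16,-0.19,0,0,0,0, 0,-0.16,-0.19,0,0,0,0, 0,-0.16,-0.19,0,0,0,0, 0,-0.16,-0.19,0,0,0,0, 0,-0.16,-0.19,0,0,0,0]'
python3 -m handwheel '[0,-0.16,-0.19,0,0,0,0, 0,-0.16,-0.19,0,0,0,0, 0,-0.16,-0.19,0,0,0,0, 0,-0.16,-0.19,0,0,0,0, 0,-0.16,-0.19,0,0,0,0]'
python3 - <<'E'
from h import *
s=r.observe();print(s['t'],s['q'].round(2),s['tool_pos'],R.from_quat(s['ee_rot']).as_matrix().round(3).tolist())
im,W=save("wrist","w1")
d=np.array([.648,-.128,.229])-s['tool_pos'];print(R.from_quat(s['ee_rot']).as_matrix().T@d)
E
```

```text
t: 1.6
tool_pos: [0.4561, 0.1757, 0.4104]
ee_rot: [0.05, 0.999, -0.0, -0.001]
ft_force: [1.2, 1.2, -0.2]
gripper_width: 0.0852
grip_force: 0.0
t: 2.1
tool_pos: [0.5966, -0.0287, 0.4102]
ee_rot: [0.049, 0.999, -0.0, -0.001]
ft_force: [0.5, 1.2, 1.1]
gripper_width: 0.0856
grip_force: 0.0
2.1 [-0.38  0.34  0.56  1.08 -0.18  1.76  1.59] [ 0.59656411 -0.0287068   0.41024961] [[-0.995, 0.099, -0.001], [0.099, 0.995, -0.0], [0.001, -0.0, -1.0]]
[-0.0612358  -0.09369467  0.18118415]
```

View pics/w1.png

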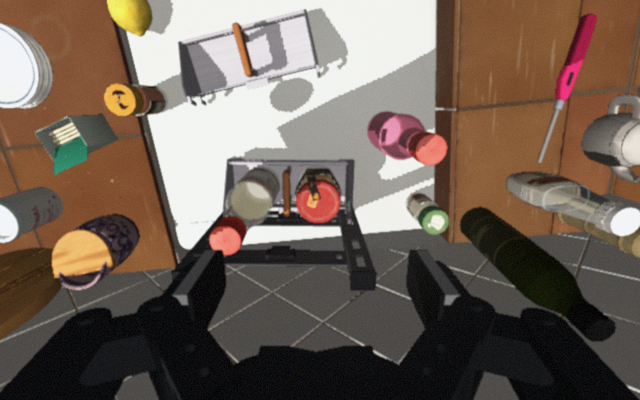

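The wrist view shows the cap at (228,235), the two uprights at (195,265) and (362,270), and the loose shelf at (248,55). Refining the cap and uprights from this closer cloud.

```bash
python3 -m handwheel '[0,-0.06,-0.094,0.1,0,0,0, 0,-0.06,-0.094,0.1,0,0,0, 0,-0.06,-0.094,0.1,0,0,0, 0,-0.06,-0.094,0.1,0,0,0, 0,-0.06,-0.094,0.1,0,0,0]'
python3 - <<'E'
from h import *
W=np.load('pics/w1.npy');x,y,z=W[...,0],W[...,1],W[...,2]
m=(z>.255)&(z<.28)&(abs(x-.65)<.035)&(abs(y+.13)<.035)
p=W[m];print(m.sum(),p.mean(0).round(4),p.min(0).round(3),p.max(0).round(3))
for yc in(.007,-.187):
    m=(z>.246)&(z<.26)&(abs(y-yc)<.025)&(x>.67)&(x<.75);p=W[m];print('upr',m.sum(),np.median(p,0).round(4),p.min(0).round(4),p.max(0).round(4))
    print(cv2.minAreaRect((p[:,:2]*1000).astype('f4')))
m=(z>.072)&(z<.1)&(abs(x-.445)<.05)&(abs(y+.12)<.02);p=W[m];print('bar',m.sum(),p.mean(0).round(4),p[:,2].max());print(cv2.minAreaRect((p[:,:2]*1000).astype('f4')))
s=r.observe();d=np.array([.648,-.128,.229])-s['tool_pos'];print(s['t'],s['q'].round(2),s['tool_pos'],R.from_quat(s['ee_rot']).as_matrix().T@d)
im,W=save("wrist","w2");x,y,z=W[...,0],W[...,1],W[...,2]
m=(z>.255)&(z<.28)&(abs(x-.65)<.035)&(abs(y+.13)<.035)
p=W[m];print(m.sum(),p.mean(0).round(4),p.min(0).round(3),p.max(0).round(3))
E
```

```text
t: 2.65
tool_pos: [0.6455, -0.1273, 0.3088]
ee_rot: [0.051, 0.999, -0.0, -0.002]
ft_force: [0.8, -0.4, 0.6]
gripper_width: 0.0852
grip_force: 0.0
854 [ 0.6469 -0.1258  0.2653] [ 0.633 -0.144  0.255] [ 0.665 -0.111  0.269]
upr 555 [0.7155 0.0102 0.2553] [ 0.7047 -0.0045  0.246 ] [0.7294 0.0251 0.2572]
((717.066650390625, 10.452951431274414), (27.985151290893555, 24.03917121887207), 84.11669921875)
upr 75 [ 0.6858 -0.1931  0.255 ] [ 0.6835 -0.1982  0.2464] [ 0.6956 -0.1874  0.2572]
((687.851806640625, -194.7472381591797), (7.551685333251953, 15.186942100524902), 39.49296569824219)
bar 446 [ 0.4463 -0.1176  0.0821] 0.08599638960374573
((446.72515869140625, -117.96123504638672), (69.1041488647461, 11.40265941619873), 7.149890422821045)
2.65 [-0.21  0.49  0.58  1.13 -0.26  1.6   1.78] [ 0.6455412  -0.12731122  0.30880318] [-0.00286732 -0.00041353  0.07979145]
2047 [ 0.6474 -0.1276  0.2655] [ 0.633 -0.144  0.255] [ 0.666 -0.111  0.268]
```

```bash
python3 -m handwheel '[0,-0.003,0,0.04,0,0,0, 0,-0.003,0,0.078,0,0,0, 0,-0.003,0,0.078,0,0,0, 150,-0.003,0,0.078,0,0,0, 255,-0.003,0,0.078,0,0,0]' 60
python3 -m handwheel '[255,0,0,0,0,0,0, 255,0,0,0,0,0,0, 255,0,0,0,0,0,0, 255,0,0,0,0,0,0, 255,0,0,0,0,0,0]'
python3 -m handwheel '[255,0,0,-0.01,0,0,0, 255,0,0,-0.02,0,0,0, 255,0,0,-0.03,0,0,0, 255,0,0,-0.04,0,0,0, 255,0,0,-0.04,0,0,0]'
```

```text
t: 3.2
tool_pos: [0.6506, -0.1265, 0.2367]
ee_rot: [0.049, 0.999, -0.0, 0.002]
ft_force: [-0.1, -0.6, 0.8]
gripper_width: 0.0588
grip_force: 0.0
t: 3.7
tool_pos: [0.6503, -0.1271, 0.2361]
ee_rot: [0.05, 0.999, -0.0, 0.002]
ft_force: [-1.3, 0.3, 6.7]
gripper_width: 0.0316
grip_force: 58.8
t: 4.2
tool_pos: [0.6499, -0.1271, 0.2754]
ee_rot: [0.05, 0.999, -0.0, 0.001]
ft_force: [-0.7, -0.3, -3.9]
gripper_width: 0.0318
grip_force: 59.4
```

```bash
python3 -m handwheel '[255,0,0,-0.05,0,0,0, 255,0,0,-0.08,0,0,0, 255,0,0,-0.1,0,0,0, 255,0,0,-0.1,0,0,0, 255,0,0,-0.1,0,0,0]'
python3 -m handwheel '[255,0.03,0,0,0,0,0, 255,0.065,0,0,0,0,0, 255,0.10,0,0,0,0,0, 255,0.13,0,0,0,0,0, 255,0.15,0,0,0,0,0]'
python3 -m handwheel '[255,0.02,0.03,0,0,0,0, 255,0.03,0.06,0,0,0,0, 255,0.04,0.1,0,0,0,0, 255,0.05,0.14,0,0,0,0, 255,0.055,0.17,0,0,0,0]'
python3 -m handwheel '[255,0.0,0.02,0,0,0,0, 255,0.0,0.03,0,0,0,0, 255,0,0.03,0,0,0,0, 255,0,0.03,0,0,0,0, 255,0,0.03,0,0,0,0]'
python3 - <<'E'
from h import *
s=r.observe();print(s['t'],s['q'].round(2),s['tool_pos'])
im,W=save("top","t2");im2,_=save("scene","s2")
cv2.imwrite('pics/c2.png',np.hstack([cv2.resize(a,(400,348)) for a in(im[90:290,200:430],im2[60:300,180:460])]))
E
```

```text
t: 4.7
tool_pos: [0.6492, -0.1269, 0.3722]
ee_rot: [0.05, 0.999, 0.0, -0.001]
ft_force: [-0.3, 0.0, -4.2]
gripper_width: 0.0316
grip_force: 60.0
t: 5.2
tool_pos: [0.4975, -0.1116, 0.3713]
ee_rot: [0.049, 0.999, 0.0, -0.002]
ft_force: [-1.1, 0.1, -3.1]
gripper_width: 0.0316
grip_force: 59.3
t: 5.7
tool_pos: [0.4604, 0.0657, 0.3712]
ee_rot: [0.048, 0.999, -0.0, -0.002]
ft_force: [-0.1, 0.5, -4.2]
gripper_width: 0.0314
grip_force: 59.5
t: 6.2
tool_pos: [0.4653, 0.0908, 0.3731]
ee_rot: [0.051, 0.999, -0.0, -0.0]
ft_force: [0.5, -0.5, -4.1]
gripper_width: 0.0317
grip_force: 59.5
6.2 [-0.62  0.01  0.37  1.5  -0.    1.63  1.22] [0.46529855 0.09082629 0.37309493]
```

View pics/c2.png

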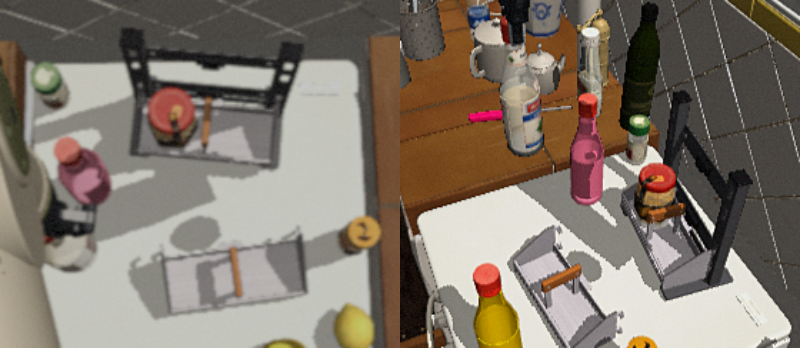

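The views show the bottle held upright over the free left part, and the honey jar unmoved. Lowering it onto the cooker top.

```bash
python3 -m handwheel '[255,0,0,0.04,0,0,0, 255,0,0,0.08,0,0,0, 255,0,0,0.12,0,0,0, 255,0,0,0.145,0,0,0, 255,0,0,0.16,0,0,0]'
python3 -m handwheel '[255,0,0,0.003,0,0,0, 255,0,0,0.006,0,0,0, 255,0,0,0.009,0,0,0, 255,0,0,0.011,0,0,0, 255,0,0,0.011,0,0,0]'
```

```text
t: 6.8
tool_pos: [0.464, 0.0915, 0.2109]
ee_rot: [0.05, 0.999, -0.001, -0.001]
ft_force: [0.1, 0.7, -4.2]
gripper_width: 0.0316
grip_force: 59.5
t: 7.3
tool_pos: [0.4666, 0.0928, 0.204]
ee_rot: [0.05, 0.999, 0.001, 0.002]
ft_force: [-0.2, 0.4, 4.6]
gripper_width: 0.0316
grip_force: 60.8
```

```bash
python3 -m handwheel '[200,0,0,0,0,0,0, 150,0,0,0,0,0,0, 100,0,0,0,0,0,0, 0,0,0,0,0,0,0, 0,0,0,0,0,0,0]' 30
python3 -m handwheel '[0,0,0,-0.03,0,0,0, 0,0,0,-0.08,0,0,0, 0,0,0,-0.13,0,0,0, 0,0,0,-0.17,0,0,0, 0,0,0,-0.2,0,0,0]'
python3 -m handwheel '[0,-0.05,-0.08,0,0,0,0, 0,-0.1,-0.174,0,0,0,0, 0,-0.1,-0.174,0,0,0,0, 0,-0.1,-0.174,0,0,0,0, 0,-0.1,-0.174,0,0,0,0]'
cat > u.py <<'E'
from h import *
def line(p):
    c=p.mean(0);u,s,v=np.linalg.svd(p-c);return c,v[0]
def rep(W):
    x,y,z=W[...,0],W[...,1],W[...,2]
    P=W.reshape(-1,3)
    res=[]
    for yc in(.008,-.187):
        m=(z>.248)&(z<.262)&(abs(y-yc)<.025)&(x>.67)&(x<.75);p=W[m]
        print('upr',m.sum(),np.median(p[:,2]).round(4),cv2.minAreaRect((p[:,:2]*1000).astype('f4')))
    m=(z>.07)&(z<.1)&(abs(x-.446)<.05)&(abs(y+.12)<.022);p=W[m]
    if m.sum()>50: print('bar',m.sum(),np.median(p[:,2]).round(4),cv2.minAreaRect((p[:,:2]*1000).astype('f4')),np.degrees(np.arctan2(*line(p[:,:2])[1][::-1])))
    m=(z>.2)&(z<.245)&(abs(x-.465)<.04)&(abs(y-.092)<.04);p=W[m]
    if m.sum()>20: print('bottle',m.sum(),p.mean(0),p.max(0))
E
python3 - <<'E'
from u import *
s=r.observe();print(s['t'],s['tool_pos'],s['q'].round(2))
im,W=save("wrist","w3");rep(W);im,W=save("top","t3");rep(W);im,W=save("scene","s3");rep(W)
im=cv2.imread('pics/w3.png');cv2.imwrite('pics/c3.png',np.hstack([im[:, 60:460],cv2.resize(cv2.imread('pics/s3.png')[60:300,180:460],(400,400))]))
E
```

```text
t: 7.8
tool_pos: [0.4649, 0.0926, 0.2021]
ee_rot: [0.05, 0.999, -0.0, -0.0]
ft_force: [-1.1, -0.5, 0.2]
gripper_width: 0.0772
grip_force: 0.0
t: 8.3
tool_pos: [0.4652, 0.0925, 0.4052]
ee_rot: [0.05, 0.999, 0.001, 0.001]
ft_force: [0.7, 0.9, 0.3]
gripper_width: 0.0854
grip_force: 0.0
t: 8.8
tool_pos: [0.5474, -0.098, 0.401]
ee_rot: [0.055, 0.998, -0.002, -0.001]
ft_force: [-1.6, -0.2, -0.3]
gripper_width: 0.0854
grip_force: 0.0
8.8 [ 0.54743706 -0.09796699  0.40100184] [-0.33  0.23  0.58  1.23 -0.13  1.71  1.68]
upr 43 0.255 ((722.05810546875, -1.5898501873016357), (5.266289234161377, 11.8716402053833), 87.49339294433594)
upr 529 0.2554 ((696.4727783203125, -184.30087280273438), (27.91647720336914, 24.822175979614258), 83.16384887695312)
bar 396 0.083 ((446.31024169921875, -118.4986572265625), (69.81157684326172, 12.535364151000977), 7.679171562194824) 7.096427612683558
bottle 1524 [0.46978707 0.0875992  0.22884641] [0.48668053 0.109156   0.23603213]
upr 71 0.2535 ((716.4583740234375, 16.956758499145508), (13.380959510803223, 23.798242568969727), 81.51990509033203)
upr 0 nan ((0.0, 0.0), (0.0, 0.0), 0.0)
bottle 229 [0.46649855 0.08994467 0.22944605] [0.48261596 0.10637467 0.23582746]
upr 96 0.2534 ((716.8084716796875, 10.698369979858398), (29.752836227416992, 24.390426635742188), 86.92052459716797)
upr 138 0.2537 ((696.76611328125, -184.34695434570312), (28.636816024780273, 25.144290924072266), 86.83573150634766)
bar 179 0.0801 ((445.7508239746094, -120.05148315429688), (69.15377044677734, 10.947993278503418), 7.391385555267334) -173.32719831386828
bottle 226 [0.46733047 0.08502817 0.22334727] [0.48442329 0.108512   0.23402185]
  return _methods._mean(a, axis=axis, dtype=dtype,
  ret = ret.dtype.type(ret / rcount)
```

View pics/c3.png

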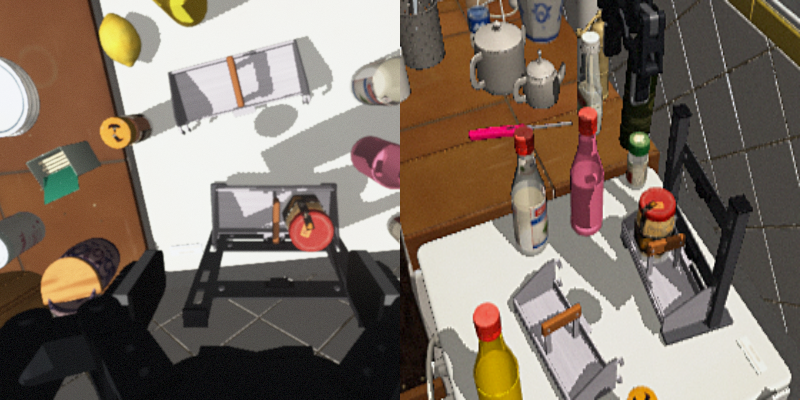

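Bottle stands free at about (0.467,0.088) and is upright, so step 1 is met. Next is the shelf bar.

```bash
python3 -m handwheel '[0,0.05,-0.015,0.05,0,0,-6, 0,0.0985,-0.03,0.1,0,0,-12.9, 0,0.0985,-0.03,0.15,0,0,-12.9, 0,0.0985,-0.03,0.2,0,0,-12.9, 0,0.0985,-0.03,0.2,0,0,-12.9]'
python3 -m handwheel '[0,0,0,0.02,0,0,0, 0,0,0,0.02,0,0,0, 0,0,0,0.02,0,0,0, 0,0,0,0.02,0,0,0, 0,0,0,0.02,0,0,0]'
cat > g.py <<'E'
from h import *
def rel(t):
    s=r.observe();M=R.from_quat(s['ee_rot']).as_matrix();print(s['t'],'q',s['q'].round(2),'pos',s['tool_pos'].round(4),'shift',(M.T@(np.array(t)-s['tool_pos'])).round(4),'yaw_y',np.degrees(np.arctan2(M[1,1],M[0,1])).round(2),'tilt',np.degrees(M[:2,2]).round(2))
E
python3 - <<'E'
from g import *; rel([.4463,-.1185,.052])
from u import *
im,W=save("wrist","w4");rep(W)
E
```

```text
t: 9.45
tool_pos: [0.4445, -0.1083, 0.2]
ee_rot: [-0.065, 0.998, 0.001, -0.0]
ft_force: [-0.3, 1.0, -0.2]
gripper_width: 0.0855
grip_force: 0.0
t: 9.95
tool_pos: [0.4474, -0.1104, 0.1837]
ee_rot: [-0.063, 0.998, -0.0, 0.001]
ft_force: [1.0, -0.1, -0.3]
gripper_width: 0.0856
grip_force: 0.0
9.95 q [-0.35  0.05  0.55  1.89 -0.03  1.2   1.9 ] pos [ 0.4474 -0.1104  0.1837] shift [ 0.0025 -0.0079  0.1317] yaw_y 97.25 tilt [ 0.14 -0.  ]
upr 0 nan ((0.0, 0.0), (0.0, 0.0), 0.0)
upr 0 nan ((0.0, 0.0), (0.0, 0.0), 0.0)
bar 1016 0.083 ((445.64788818359375, -118.43553924560547), (69.34915161132812, 12.360334396362305), 7.2478251457214355) 6.8341538962628245
  return _methods._mean(a, axis=axis, dtype=dtype,
  ret = ret.dtype.type(ret / rcount)
```

```bash
python3 -m handwheel '[0,0.002,-0.008,0.04,0,0,0, 0,0.002,-0.008,0.08,0,0,0, 0,0.002,-0.008,0.11,0,0,0, 0,0.002,-0.008,0.13,0,0,0, 100,0.002,-0.008,0.13,0,0,0]' 90
python3 -m handwheel '[255,0,0,0,0,0,0, 255,0,0,0,0,0,0, 255,0,0,0,0,0,0, 255,0,0,0,0,0,0, 255,0,0,0,0,0,0]'
python3 -m handwheel '[255,0,0,0,0,0,0, 255,0,0,-0.01,0,0,0, 255,0,0,-0.02,0,0,0, 255,0,0,-0.03,0,0,0, 255,0,0,-0.03,0,0,0]'
python3 - <<'E'
from g import *; rel([.4463,-.1185,.052])
E
```

```text
t: 10.5
tool_pos: [0.4438, -0.1185, 0.0504]
ee_rot: [-0.063, 0.998, 0.0, -0.002]
ft_force: [-0.2, -0.2, 0.3]
gripper_width: 0.0735
grip_force: 0.0
t: 11.0
tool_pos: [0.4462, -0.1187, 0.0534]
ee_rot: [-0.063, 0.998, 0.0, 0.001]
ft_force: [-1.6, 0.9, 8.5]
gripper_width: 0.0083
grip_force: 88.0
t: 11.5
tool_pos: [0.4465, -0.119, 0.084]
ee_rot: [-0.063, 0.998, -0.0, 0.001]
ft_force: [0.7, 1.5, -3.7]
gripper_width: 0.0084
grip_force: 88.0
11.5 q [-0.32  0.18  0.56  2.01 -0.12  0.97  2.  ] pos [ 0.4465 -0.119   0.084 ] shift [0.0002 0.0005 0.032 ] yaw_y 97.21 tilt [ 0.17 -0.  ]
```

```bash
python3 -m handwheel '[255,0,0,-0.035,0,0,0, 255,0,0,-0.07,0,0,0, 255,0,0,-0.105,0,0,0, 255,0,0,-0.13,0,0,0, 255,0,0,-0.138,0,0,0]'
python3 -m handwheel '[255,-0.02,0,0,0,0,4, 255,-0.04,0,0,0,0,9, 255,-0.05,0,0,0,0,13.2, 255,-0.05,0,0,0,0,13.2, 255,-0.05,0,0,0,0,13.2]'
python3 - <<'E'
from g import *; rel([.6041,-.0761,.2215])
E
```

```text
t: 12.0
tool_pos: [0.4466, -0.119, 0.2229]
ee_rot: [-0.063, 0.998, -0.0, 0.002]
ft_force: [0.4, 0.0, -3.5]
gripper_width: 0.0088
grip_force: 88.7
t: 12.5
tool_pos: [0.4941, -0.1126, 0.2191]
ee_rot: [0.051, 0.999, -0.0, -0.001]
ft_force: [-0.1, -0.0, -2.8]
gripper_width: 0.0089
grip_force: 88.5
12.5 q [-0.36  0.14  0.58  1.73 -0.08  1.3   1.71] pos [ 0.4941 -0.1126  0.2191] shift [-0.1057  0.0476 -0.0027] yaw_y 84.12 tilt [-0.14 -0.02]
```

```bash
python3 -m handwheel '[255,-0.025,0.012,0,0,0,0, 255,-0.05,0.024,0,0,0,0, 255,-0.08,0.036,0,0,0,0, 255,-0.1,0.0475,0,0,0,0, 255,-0.106,0.0475,0,0,0,0]'
python3 -m handwheel '[255,0,0,0,0,0,0, 255,0,0,0,0,0,0]'
python3 - <<'E'
from g import *
for i in range(1): rel([.6538,-.0813,.2215])
im,W=save("wrist","w5");im,W=save("top","t5");im,W=save("scene","s5")
w=cv2.imread('pics/w5.png');cv2.imwrite('pics/c5.png',np.vstack([np.hstack([cv2.resize(a,(400,300),interpolation=2) for a in (cv2.imread('pics/t5.png')[90:240,220:420],cv2.imread('pics/s5.png')[90:270,280:520])]),np.hstack([cv2.resize(w,(400,250)),np.zeros((250,400,3),'u1')])]))
E
```

```text
t: 13.0
tool_pos: [0.6064, -0.074, 0.2191]
ee_rot: [0.05, 0.999, 0.0, -0.001]
ft_force: [-0.6, 0.5, -3.0]
gripper_width: 0.0083
grip_force: 88.5
t: 13.2
tool_pos: [0.6043, -0.0775, 0.2201]
ee_rot: [0.053, 0.999, -0.0, -0.0]
ft_force: [-0.2, -0.4, -2.4]
gripper_width: 0.0086
grip_force: 88.5
13.2 q [-0.33  0.39  0.56  1.45 -0.2   1.36  1.7 ] pos [ 0.6043 -0.0775  0.2201] shift [-0.0497  0.0015 -0.0014] yaw_y 83.96 tilt [-0.06 -0.02]
```

View pics/c5.png

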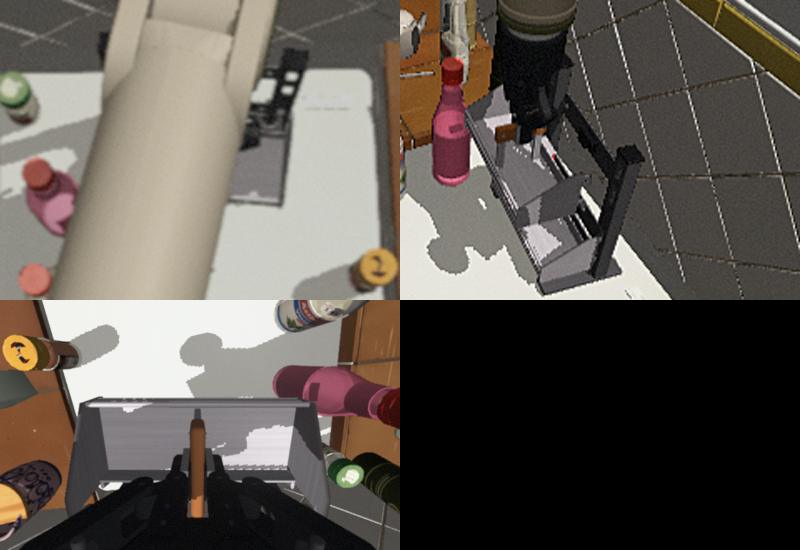

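The views show the shelf square in front of the rack, about 50 mm off it, and clear of the pink bottle. Checking its offsets in the rack frame.

```bash
cat > f.py <<'E'
from h import *
yw=np.radians(-5.98);rx=np.array([np.cos(yw),np.sin(yw),0]);ry=np.array([-rx[1],rx[0],0]);M=np.stack([rx,ry,[0,0,1]]);o=np.array([.6946,-.0856,.150])
def rk(W): return (W-o)@M.T*1000
def shelf(tag):
    W=np.load(f'pics/{tag}.npy');Q=rk(W);im=cv2.imread(f'pics/{tag}.png');h=cv2.cvtColor(im,cv2.COLOR_BGR2HSV)
    x,y,z=Q[...,0],Q[...,1],Q[...,2]
    br=(h[...,0]>3)&(h[...,0]<20)&(h[...,1]>110)&(abs(y)<40)&(x>-150)&(x<0)&(z>60)&(z<130)
    p=Q[br];
    if len(p)>10: print(tag,'bar',len(p),'zmax',np.percentile(p[:,2],[50,80,95]).round(1),'rect',cv2.minAreaRect(p[:,:2].astype('f4')))
    for s in(1,-1):
        m=(s*y>88)&(s*y<110)&(x>-140)&(x<-8)&(z>25)&(z<120);p=Q[m]
        if len(p)>10: print(tag,'plate',s,len(p),'y',np.percentile(p[:,1],[5,25,50,75,95]).round(1),'x',np.percentile(p[:,0],[2,98]).round(1),'z',np.percentile(p[:,2],[2,50,98]).round(1), 'slope',np.polyfit(p[:,0],p[:,1],1)[0].round(3))
    for s in(1,-1):
        m=(abs(s*y-98)<20)&(x>-7)&(x<40)&(z>-50)&(z<120);p=Q[m]
        if len(p)>10: print(tag,'upr',s,len(p),'y',np.percentile(p[:,1],[2,50,98]).round(1),'x',np.percentile(p[:,0],[2,50,98]).round(1),'zmax',np.percentile(p[:,2],98).round(1))
E
python3 - <<'E'
from f import *
for t in('s5','w5','t5','s3','w3','w1'): shelf(t)
E
```

```text
s5 bar 139 zmax [88.5 97.7 99.8] rect ((-92.61421203613281, -16.974403381347656), (36.07012176513672, 69.81072998046875), 82.39522552490234)
s5 plate 1 392 y [90.4 93.5 94.4 95.4 97.1] x [-130.9  -64.7] z [26.5 47.6 78.3] slope 0.001
s5 plate -1 710 y [-102.7 -101.8 -101.3 -100.6  -98.5] x [-130.8  -40.7] z [26.3 52.8 90. ] slope -0.017
s5 upr 1 456 y [ 81.5  86.3 108.9] x [ 1.3 10.9 21.8] zmax 104.8
s5 upr -1 855 y [-111.4 -107.2  -85. ] x [ 0.9  5.2 21.8] zmax 105.0
w5 bar 3380 zmax [ 99.6 100.2 100.9] rect ((-92.23082733154297, -16.13192367553711), (43.57757568359375, 70.03244018554688), 84.54402923583984)
w5 plate 1 9393 y [90.2 93.4 93.8 94.1 96.6] x [-130.4  -49.8] z [27.9 57.2 91.5] slope -0.001
w5 plate -1 10357 y [-100.9  -98.6  -98.2  -97.7  -90.5] x [-131.   -50.5] z [27.9 54.4 91.6] slope -0.007
w5 upr 1 274 y [ 84.6  85.3 110.8] x [ 1.7  6.7 21.5] zmax 33.9
w5 upr -1 246 y [-110.4  -85.3  -84.5] x [ 0.7  2.4 17.4] zmax 40.0
t5 plate -1 306 y [-101.9  -99.3  -98.6  -93.5  -88.9] x [-133.4  -46.7] z [25.4 38.8 90.3] slope -0.008
t5 upr 1 79 y [100.3 106.3 111.1] x [-0.6  7.4 23.1] zmax 105.6
t5 upr -1 409 y [-111.1  -95.9  -80.7] x [-1.3  0.9 21. ] zmax 105.8
s3 upr 1 656 y [ 82.8  87.1 111.1] x [ 1.   7.  21.7] zmax 104.6
s3 upr -1 855 y [-111.7 -107.2  -84.9] x [ 0.8  5.3 22.1] zmax 104.8
w3 upr 1 754 y [ 79.1  84.9 107.2] x [ 2.   9.7 22.2] zmax 105.4
w3 upr -1 1836 y [-110.7  -94.5  -80.6] x [ 0.9  2.4 22.2] zmax 106.4
w1 bar 127 zmax [116.4 117.  117.7] rect ((-42.49917221069336, -35.45177459716797), (8.829045295715332, 25.35356330871582), 87.55812072753906)
w1 upr 1 1604 y [ 80.9  95.1 110.5] x [ 1.6  3.  22.5] zmax 106.4
w1 upr -1 603 y [-111.1 -106.3  -90.2] x [ 1.1  2.1 20. ] zmax 105.8
```

```bash
python3 -m handwheel '[255,0,0.001,-0.001,0,0,-0.2, 255,0,0.002,-0.001,0,0,-0.2, 255,-0.01,0.002,-0.001,0,0,-0.2, 255,-0.02,0.002,-0.001,0,0,-0.2, 255,-0.03,0.002,-0.001,0,0,-0.2]'
python3 -m handwheel '[255,-0.003,0,0,0,0,0, 255,-0.006,0,0,0,0,0, 255,-0.009,0,0,0,0,0, 255,-0.011,0,0,0,0,0, 255,-0.011,0,0,0,0,0]'
python3 - <<'E'
from g import *;from f import shelf
rel([.6538,-.0813,.2215]);save('scene','s6');save('wrist','w6');shelf('s6');shelf('w6')
w=cv2.imread('pics/w6.png');cv2.imwrite('pics/c6.png',np.hstack([cv2.resize(a,(400,400),interpolation=2) for a in (cv2.imread('pics/s6.png')[90:270,300:480],w[100:400,80:560])]))
E
```

```text
t: 13.85
tool_pos: [0.6363, -0.0772, 0.2213]
ee_rot: [0.05, 0.999, 0.0, 0.0]
ft_force: [0.1, 0.3, -2.8]
gripper_width: 0.0082
grip_force: 88.6
t: 14.35
tool_pos: [0.6465, -0.0785, 0.2213]
ee_rot: [0.05, 0.999, 0.0, -0.0]
ft_force: [0.0, 0.4, -2.6]
gripper_width: 0.0086
grip_force: 88.5
14.35 q [-0.29  0.48  0.55  1.32 -0.25  1.4   1.71] pos [ 0.6465 -0.0785  0.2213] shift [-0.0076 -0.002  -0.0002] yaw_y 84.21 tilt [-0.  0.]
s6 bar 142 zmax [ 90.4  98.3 101. ] rect ((-50.38113784790039, -1.5132179260253906), (55.73678970336914, 43.8018913269043), 33.92974090576172)
s6 plate 1 443 y [ 91.1  96.5  97.7  98.6 100.3] x [-89.2 -17.9] z [27.1 47.6 80.6] slope 0.01
s6 plate -1 633 y [-99.6 -98.8 -98.2 -97.6 -95.2] x [-88.6  -9.2] z [26.1 53.  90.1] slope -0.012
s6 upr -1 832 y [-111.5 -107.5  -85.6] x [-0.9  4.7 22.2] zmax 104.9
w6 bar 3284 zmax [100.8 101.4 102.1] rect ((-49.38401794433594, 1.0913619995117188), (61.12069320678711, 42.86915969848633), 32.33336639404297)
w6 plate 1 9930 y [90.3 96.7 97.1 97.5 99.8] x [-89.1 -10.3] z [28.9 56.5 92.6] slope 0.005
w6 plate -1 9445 y [-97.6 -95.2 -94.9 -94.5 -90.2] x [-88.5 -10.2] z [29.1 57.9 92.9] slope 0.002
w6 upr 1 1054 y [ 84.9  98.2 108.9] x [-3.3  2.3 20.9] zmax 73.2
w6 upr -1 1144 y [-109.9  -95.   -84.6] x [-3.3  1.7 19. ] zmax 85.9
```

View pics/c6.png

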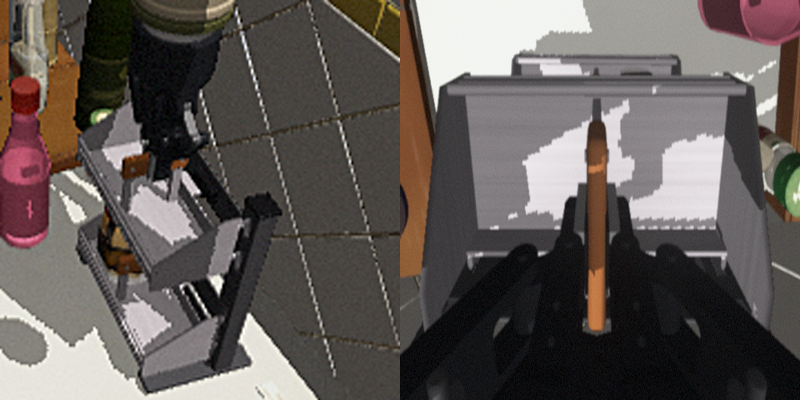

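The shelf is level and square, its plates are about 8-9 mm off, and there's no force, so the claw tips are already in the slots. It sits about 1.4 mm to the left, so I'll correct that while pushing in.

```bash
python3 -m handwheel '[255,0,-0.001,0,0,0,0.1, 255,0,-0.0014,0,0,0,0.15, 255,-0.003,-0.0014,0,0,0,0.15, 255,-0.006,-0.0014,0,0,0,0.15, 255,-0.007,-0.0014,0,0,0,0.15]'
python3 -m handwheel '[255,-0.001,0,0,0,0,0, 255,-0.001,0,0,0,0,0, 255,-0.001,0,0,0,0,0]'
python3 - <<'E'
from g import *;from f import shelf
rel([.6538,-.0813,.2215]);save('wrist','w7');shelf('w7')
E
```

```text
t: 14.95
tool_pos: [0.6536, -0.0806, 0.2212]
ee_rot: [0.052, 0.999, -0.0, 0.0]
ft_force: [-0.2, 0.4, -3.2]
gripper_width: 0.0084
grip_force: 88.5
t: 15.25
tool_pos: [0.6542, -0.0808, 0.2212]
ee_rot: [0.052, 0.999, -0.0, -0.0]
ft_force: [0.1, 0.5, -1.1]
gripper_width: 0.0086
grip_force: 88.5
15.25 q [-0.28  0.5   0.54  1.3  -0.26  1.41  1.71] pos [ 0.6542 -0.0808  0.2212] shift [ 0.0003 -0.0006 -0.0003] yaw_y 84.06 tilt [-0.01 -0.  ]
w7 bar 3264 zmax [100.7 101.3 102. ] rect ((-36.821937561035156, -3.8782424926757812), (59.91545104980469, 59.7337646484375), 38.52874755859375)
w7 plate 1 8446 y [90.4 95.4 95.7 96.1 98.5] x [-80.9  -9.2] z [28.8 56.4 92.1] slope 0.007
w7 plate -1 8562 y [-99.  -96.6 -96.3 -95.9 -90.4] x [-80.9  -9.2] z [29.  56.3 92. ] slope -0.008
w7 upr 1 2967 y [ 79.4  95.1 110.6] x [-6.7  1.1 18.9] zmax 100.0
w7 upr -1 2950 y [-110.1  -95.4  -79.5] x [-6.6  0.5 18.1] zmax 100.6
```

```bash
python3 -m handwheel '[255,0,0,0.002,0,0,0, 255,0,0,0.004,0,0,0, 255,0,0,0.006,0,0,0, 255,0,0,0.007,0,0,0, 255,0,0,0.007,0,0,0]'
python3 -m handwheel '[255,0,0,0.001,0,0,0, 255,0,0,0.002,0,0,0, 255,0,0,0.003,0,0,0, 255,0,0,0.003,0,0,0, 255,0,0,0.003,0,0,0]'
```

```text
t: 15.8
tool_pos: [0.6541, -0.0807, 0.214]
ee_rot: [0.052, 0.999, -0.0, -0.0]
ft_force: [-0.2, 0.4, -2.1]
gripper_width: 0.0082
grip_force: 88.5
t: 16.3
tool_pos: [0.6542, -0.0808, 0.2117]
ee_rot: [0.052, 0.999, 0.0, 0.0]
ft_force: [-2.8, -0.0, 1.4]
gripper_width: 0.0085
grip_force: 89.2
```

```bash
python3 -m handwheel '[255,0,0,0.001,0,0,0, 255,0,0,0.002,0,0,0, 255,0,0,0.003,0,0,0, 255,0,0,0.003,0,0,0, 255,0,0,0.003,0,0,0]'
python3 -m handwheel '[255,0,0,0.001,0,0,0, 255,0,0,0.002,0,0,0, 255,0,0,0.003,0,0,0, 255,0,0,0.003,0,0,0, 255,0,0,0.003,0,0,0]'
```

```text
t: 16.8
tool_pos: [0.6542, -0.0808, 0.2084]
ee_rot: [0.052, 0.999, -0.0, 0.0]
ft_force: [-3.4, 0.3, 5.3]
gripper_width: 0.0087
grip_force: 89.7
t: 17.3
tool_pos: [0.6542, -0.0807, 0.2047]
ee_rot: [0.052, 0.999, -0.0, -0.0]
ft_force: [0.1, -0.1, -2.7]
gripper_width: 0.0086
grip_force: 88.6
```

```bash
python3 -m handwheel '[255,0,0,0.0005,0,0,0, 255,0,0,0.001,0,0,0, 255,0,0,0.0015,0,0,0, 255,0,0,0.0015,0,0,0]'
python3 -m handwheel '[255,0,0,0.0005,0,0,0, 255,0,0,0.001,0,0,0, 255,0,0,0.001,0,0,0, 255,0,0,0.001,0,0,0]'
python3 - <<'E'
from g import *;from f import shelf
rel([.6538,-.0813,.2]);save('wrist','w8');shelf('w8')
E
```

```text
t: 17.7
tool_pos: [0.6542, -0.0808, 0.2038]
ee_rot: [0.052, 0.999, -0.0, 0.0]
ft_force: [0.8, -0.1, -2.6]
gripper_width: 0.0088
grip_force: 88.6
t: 18.1
tool_pos: [0.6543, -0.0808, 0.2034]
ee_rot: [0.052, 0.999, 0.0, 0.0]
ft_force: [-3.1, 1.0, 3.7]
gripper_width: 0.0085
grip_force: 89.4
18.1 q [-0.28  0.51  0.54  1.33 -0.26  1.37  1.72] pos [ 0.6543 -0.0808  0.2034] shift [ 0.0004 -0.0006  0.0034] yaw_y 84.06 tilt [0.03 0.  ]
w8 bar 3309 zmax [82.9 83.6 84.2] rect ((-36.61030578613281, -4.133495330810547), (61.371849060058594, 58.78200149536133), 37.13894271850586)
w8 plate 1 6002 y [95.1 95.5 95.9 96.3 98.9] x [-80.   -9.2] z [26.3 47.2 74.8] slope 0.002
w8 plate -1 6034 y [-99.4 -96.8 -96.4 -96.1 -95.6] x [-80.   -9.2] z [26.2 47.2 75. ] slope -0.003
w8 upr 1 2932 y [ 79.5  95.  110.5] x [-6.6  0.4 19. ] zmax 81.8
w8 upr -1 2937 y [-110.1  -95.4  -79.6] x [-6.6  0.2 18.3] zmax 81.9
```

```bash
python3 -m handwheel '[255,0,0,0.0005,0,0,0, 255,0,0,0.001,0,0,0, 255,0,0,0.0015,0,0,0, 255,0,0,0.0015,0,0,0, 255,0,0,0.0015,0,0,0]'
python3 - <<'E'
from g import *
rel([.6538,-.0813,.2])
E
```

```text
t: 18.65
tool_pos: [0.6543, -0.0808, 0.203]
ee_rot: [0.052, 0.999, 0.0, 0.001]
ft_force: [-6.7, 2.3, 11.0]
gripper_width: 0.0087
grip_force: 90.8
18.65 q [-0.28  0.51  0.54  1.33 -0.26  1.37  1.72] pos [ 0.6543 -0.0808  0.203 ] shift [ 0.0005 -0.0005  0.003 ] yaw_y 84.06 tilt [0.09 0.02]
```

```bash
python3 -m handwheel '[255,0,0,0.0005,0,0,0, 255,0,0,0.001,0,0,0, 255,0,0,0.001,0,0,0]'
python3 -m handwheel '[255,0,0,-0.002,0,0,0, 255,0,0,-0.0025,0,0,0, 200,0,0,-0.0025,0,0,0, 100,0,0,-0.0025,0,0,0, 0,0,0,-0.0025,0,0,0]' 20
python3 -m handwheel '[0,0,0,0,0,0,0, 0,0,0,0,0,0,0, 0,0,0,-0.03,0,0,0, 0,0,0,-0.08,0,0,0, 0,0,0,-0.13,0,0,0]'
python3 -m handwheel '[0,0.05,0,-0.03,0,0,0, 0,0.1,0,-0.05,0,0,0, 0,0.1,0,-0.06,0,0,0, 0,0.1,0,-0.06,0,0,0, 0,0.1,0,-0.06,0,0,0]'
python3 - <<'E'
from g import *;from f import shelf
from u import rep
rel([.6538,-.0813,.2])
for n,t in(('wrist','w9'),('scene','s9'),('top','t9')): save(n,t);shelf(t);
w=cv2.imread('pics/w9.png');cv2.imwrite('pics/c9.png',np.hstack([cv2.resize(a,(400,400),interpolation=2) for a in (cv2.imread('pics/s9.png')[60:300,220:460],w[100:400,150:450])]))
E
```

```text
t: 18.95
tool_pos: [0.6544, -0.0808, 0.2029]
ee_rot: [0.052, 0.999, 0.0, 0.001]
ft_force: [-10.2, 3.3, 16.6]
gripper_width: 0.0086
grip_force: 91.5
t: 19.45
tool_pos: [0.6541, -0.0808, 0.2022]
ee_rot: [0.052, 0.999, -0.0, -0.0]
ft_force: [0.2, 0.1, -0.7]
gripper_width: 0.0469
grip_force: 0.0
t: 19.95
tool_pos: [0.6536, -0.0806, 0.3337]
ee_rot: [0.052, 0.999, -0.0, -0.001]
ft_force: [1.3, 0.2, 0.3]
gripper_width: 0.0853
grip_force: 0.0
t: 20.45
tool_pos: [0.5553, -0.07, 0.3926]
ee_rot: [0.051, 0.999, 0.0, 0.0]
ft_force: [0.6, -0.7, 0.4]
gripper_width: 0.0853
grip_force: 0.0
20.45 q [-0.38  0.24  0.58  1.25 -0.13  1.69  1.64] pos [ 0.5553 -0.07    0.3926] shift [-0.099  -0.0013  0.1927] yaw_y 84.11 tilt [0.05 0.02]
w9 bar 467 zmax [81.6 82.5 83.3] rect ((-42.50566101074219, -0.41873979568481445), (9.051868438720703, 68.1808090209961), 89.9316635131836)
w9 plate 1 650 y [95.1 95.4 95.6 97.  99. ] x [-80.2  -9. ] z [26.5 47.  74.9] slope 0.002
w9 plate -1 661 y [-100.   -97.9  -96.7  -96.5  -96.1] x [-81.   -9.2] z [25.9 46.6 74.9] slope -0.013
w9 upr 1 1603 y [ 79.4  91.1 109. ] x [-5.4  4.3 22.8] zmax 106.4
w9 upr -1 1596 y [-109.2  -91.   -79.2] x [-5.6  3.9 22.4] zmax 106.5
s9 bar 250 zmax [74.6 79.7 81.4] rect ((-41.662986755371094, -1.818253517150879), (69.90604400634766, 11.207906723022461), 1.7611018419265747)
s9 plate 1 297 y [94.5 95.8 96.6 97.6 99. ] x [-79.1  -8.8] z [26.1 42.  71.6] slope 0.009
s9 plate -1 349 y [-101.  -100.2  -99.7  -98.8  -96.2] x [-79.7  -9.4] z [25.6 43.1 72.8] slope -0.021
s9 upr 1 485 y [ 80.7  87.2 110.4] x [-5.9  7.2 21.8] zmax 104.9
s9 upr -1 825 y [-111.4 -108.   -85.2] x [-5.4  5.2 22.1] zmax 104.9
t9 plate -1 114 y [-100.5  -99.2  -97.8  -96.9  -94.1] x [-82.8 -10. ] z [25.8 47.3 74.5] slope -0.022
t9 upr -1 361 y [-111.3  -94.8  -79.3] x [-5.4  1.5 21. ] zmax 106.0
```

View pics/c9.png

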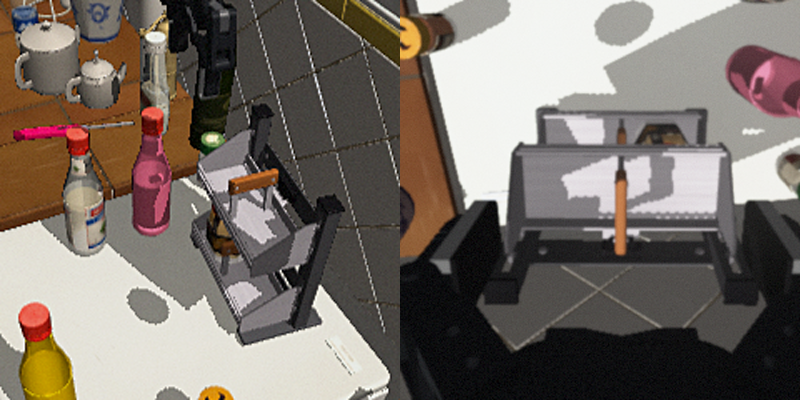

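Run:
```python
from f import *
for t in('w1','w3','t0p' if 0 else 'top0','s3','w9','t9','s9'):
    Q=rk(np.load(f'pics/{t}.npy'));h=cv2.cvtColor(cv2.imread(f'pics/{t}.png'),cv2.COLOR_BGR2HSV)
    x,y,z=Q[...,0],Q[...,1],Q[...,2]
    m=(abs(y)<30)&(x>-15)&(x<40)&(z>-30)&(z<115)&(h[...,2]<90);p=Q[m]
    print(t,len(p))
    for a in range(-30,115,15):
        q=p[(p[:,2]>=a)&(p[:,2]<a+15)]
        if len(q)>4: print('  z',a,len(q),'x',np.percentile(q[:,0],[3,50,97]).round(1),'y',np.percentile(q[:,1],[3,97]).round(0))
a=cv2.imread('pics/w9.png')[225:325,260:380];b=cv2.imread('pics/s9.png')[90:200,310:420];cv2.imwrite('pics/c10.png',np.hstack([cv2.resize(a,(400,333),interpolation=2),cv2.resize(b,(333,333),interpolation=2)]))
```

```text
w1 816
  z 15 63 x [18.6 19.3 20.2] y [-29.  29.]
  z 30 280 x [ 5.2 10.2 19.6] y [-28.  28.]
  z 45 473 x [10.1 18.7 21.5] y [-27.  27.]
w3 912
  z 15 78 x [18.4 19.3 20.1] y [-29.  29.]
  z 30 308 x [ 5.3 10.3 19.7] y [-27.  28.]
  z 45 526 x [10.1 18.9 21.5] y [-27.  27.]
top0 196
  z 15 11 x [16.6 17.3 18.2] y [-29.  27.]
  z 30 60 x [ 4.5  9.1 18.1] y [-27.  28.]
  z 45 125 x [ 7.8 16.1 19.2] y [-24.  28.]
s3 219
  z 15 17 x [18.4 19.1 20.3] y [-28. -12.]
  z 30 86 x [ 5.4 10.8 19.9] y [-27.  19.]
  z 45 116 x [10.  18.4 21.2] y [-27.  26.]
w9 994
  z 0 31 x [-2.8 -1.9 -1.4] y [-28.  28.]
  z 15 257 x [-3.2 -2.2 19.9] y [-29.  29.]
  z 30 246 x [ 5.6 11.2 19.9] y [-28.  28.]
  z 45 460 x [10.  18.8 20.3] y [-27.  27.]
t9 0
s9 293
  z 0 16 x [-6.1 -2.9 -1.5] y [-29.  28.]
  z 15 60 x [-3.5 -2.4 20. ] y [-29.   5.]
  z 30 93 x [ 1.8 10.2 19.7] y [-27.  18.]
  z 45 121 x [ 9.3 18.3 20.9] y [-27.  26.]
```

View pics/c10.png

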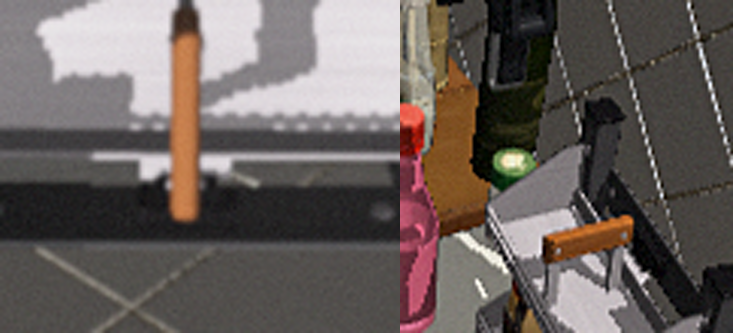

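The nose front is at x = 5.6 mm, against 5.3 mm before, so the catch is sprung out over the lip. The shelf is home and the bottle is standing, so I'm handing in.

```bash
python3 -c "
from plant import r
print(r.close_job())"
```

```text
the job is handed in; nothing more can be done
None
```

I've handed in the job: the bottle stands upright on the cooker top, and the shelf is hooked in, pressed home and let go, with the catch sprung over its lip; it finished at about 21 s of the 61 s, all judged from my own camera and force readings since the hand-in returned no verdict.

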